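# Offer up the analyser's front flap and hold its hinge in line for the pin

## Robot

A 7-joint arm with a two-finger parallel gripper is mounted at the origin on the work surface. World frame = base frame: x ahead of the robot, y to its left, z up, the work surface at z = 0. Lengths are in m, angles in degrees, forces in N, time in s.
With the tool pointing down it reaches from about 0.425 to 0.875 m from the base axis. Payload 9.9 kg.
Tool frame: the origin (TCP) lies at the very end of the fingers, on their centre line; the grasp point (between the pads) lies r.grip_point_offset behind it (r.grip_point_offset is the distance from the TCP to the grasp point, in m); z points along the fingers, y is the line along which they close (so a half turn about z gives the same grasp; the last joint's range is limited). The gripper opens to 85 mm and grips with 20 to 120 N. Pads are 22 mm wide; open, the fingers measure 114 mm over their backs; the gripper's body (76 mm by 85 mm) begins 54 mm behind the grasp point. The pads swing forward as they close: fully open they stand 13 mm farther back than shut.
Start: joints at [62.464, 32.985, 1.427, 82.34, -0.859, 64.687, -3.237], TCP at [0.261, -0.623, 0.231] pointing down, gripper open.
Joint ranges: [-157.87, 157.87], [-19.46, 123.44], [-87.15, 90], [11.01, 140.99], [-62.26, 242.26], [9.8, 113.94], [-161.44, 161.44]. Speed limits (degrees/s): [127.2, 127.2, 172.46, 172.46, 180, 180, 180].

## Interface

Orientations are given as a 3x3 rotation matrix whose columns are the frame's x, y, z axes.
In Python, from station import r gives the robot as it stands.
- The arm moves only by the tool step_arm, never from a script. Its arguments are lists of equal length, an entry for each row: "travel": the shift along the world's x, y, z in m, a list of three; "turn": the turn, a rotation vector about the world's x, y, z in degrees, a list of three. A call has 1 to 20 rows; each row is the pose to reach, as a shift and turn from the pose commanded when the call began; what a row does not reach only later rows make up. A row lasts 1/10 s, in which the tool goes at most 50 mm and 8.59 degrees, less where a joint would pass 70% of its speed; a pose out of reach is approached as far as the arm can. A call with a gripper value outside its range is refused whole. "grip" is the opening, from 0 (shut) to 1 (fully open), set as the call begins (left out, the last holds). The fingers move at their own pace and stop on an object; "grip_force" is the grip in N (left out, the last holds). Time passes only in rows, so rows that repeat a pose let the fingers close. It gives the time, the measured TCP pose, the force, the opening and the grip force at its end, in the units of the state.
- r.read_state(): the state, without advancing time (a new reading comes with each control period).
- r.read_camera(name): name is "scene" or "top" or "wrist"; returns a dict with "frame" (384x512x3 uint8, red, green, blue), "depth" (384x512 float32, m along the optical axis (not along the pixel's ray), 0 where there is no reading), "mtx" (3x3 intrinsics, pixels), "R" (3x3) and "t" (3): a world point X has camera coordinates R X + t. Camera axes: x right, y down, z forward; pixel columns grow to the right and rows downward; lengths in m; the calibration is good to about 2 mm. A picture is of the moment at which its call begins.
- r.close_job(): hands the job in; it is judged then, once.
The state is a dict: "time_s": time; "qpos": joint angles; "dq": joint speeds; "tau": joint torques, N m; "tcp_pos": TCP position; "ee_rot": TCP orientation; "ft_force": force on the tool from outside, world axes, zero at the start; "moment": the same for the moment, N m; "width": finger opening in m; "grip_force": force on a finger pad.
Only numpy, scipy, OpenCV 4.12 (cv2) and the standard library are available. Lean on these libraries where they do the work, as an engineer would, in place of code of your own. Each camera call takes 0.05 s, during which the arm holds its last target. There are 200 camera calls.

## Task

Pick up the loose white flap that has one single knuckle in the middle of its hinge edge (not the one with two knuckles) and offer it up gently to the front of the analyser, so that its knuckle sits between the analyser's two fixed knuckles with all three bores in line, ready for the 6 mm hinge pin to be pushed through. The flap is to be level, right side up, sticking out from the analyser's front, held by the gripper alone and not leaning on the analyser. Finish while holding it there, steady; do not let go, do not fit the pin, and leave everything else on the bench where it is.

Things in the scene. Friction and masses are not known exactly. Their poses are not given: they have to be found in the camera images.
- flap: The loose flap to offer up, lying right side up. White plate 90 (x) x 140 (y) x 8 mm; on its top a centred finger bar 14 mm thick (x), 60 long (y), its top 36 mm above the underside. In the middle of the +x edge one aluminium knuckle: barrel 18 mm in diameter, 30 long, 10 mm bore along y, on a 28 mm wide tongue. About 0.16 kg, balanced near the bar. Origin: centre of plate underside, z up.
- flap_bore (a point): Centre of the flap's bore, midway along its knuckle: at (60, 0, 9) mm in the flap's frame, axes as the flap's.
- analyser: Fixed low white box 240 (x) x 280 (y) x 100 mm, screen and keys on top. Origin: centre of underside, on the bench; its front is its -x face, turned to the robot. On the front two fixed aluminium knuckles, 18 mm in diameter, 10 mm bores along y, each 20 long, from 18 to 38 mm either side of the middle: a 36 mm gap, open above, below and in front, with only the bench beneath.
- hinge_line (a point): Point on the common axis of the two fixed bores, midway in the gap: at (-135, 0, 85) mm in the analyser's frame (15 mm before its face, 85 above the bench), axes as the analyser's. In place, flap_bore is on this point, the flap's axes are parallel to these and the plate's centre is 60 mm in front (-x).
- other_flap: A flap for another instrument, to be left alone: same plate and finger bar as the right flap, but with two 30 mm knuckles, at the ends of its +x edge (30 to 60 mm either side of the middle). Lies right side up on the bench. Origin: centre of the plate's underside.
- hinge_pin: The steel hinge pin, 6 mm in diameter, 100 mm long with a 22 mm bent end, lying on the bench. Leave it. Origin: underside, near its middle.
- screwdriver: Screwdriver, about 200 mm long, lying on the bench. Leave it.
- reagent: Reagent bottle, 60 mm in diameter, 110 mm high, standing. Leave it. Origin: centre of its underside.
- jar: Jar, 50 mm in diameter, 60 mm high, standing. Leave it. Origin: centre of its underside.
- tube_rack: Grey rack with sample tubes, 200 (x) x 70 (y) x 92 mm. Leave it. Origin: centre of its underside.
- scanner: Hand barcode scanner on its foot, about 110 x 70 x 70 mm. Leave it. Origin: underside of the foot, near its middle.
- glove_carton: Cardboard carton, 120 (x) x 220 (y) x 75 mm. Leave it. Origin: centre of its underside.

How it is judged (in metres and radians):
On the way:
1. the flap is lifted clear of the bench in the gripper (height (world z) of flap above 0.03 m and contact force between the fingers and flap above 1 N), for 0.2 s.
At the end, for the whole second after the job is handed in: The gripper holds the flap still, level (within 7 degrees), right side up in front of the analyser; its bore centre within 3 mm of the fixed axis fore-and-aft and in height, within 4 mm of mid-gap, parallel within 0.08 rad, pressing on the analyser with under 2 N (x of flap_bore in the frame of hinge_line between -0.003 and 0.003 m and z of flap_bore in the frame of hinge_line between -0.003 and 0.003 m and y of flap_bore in the frame of hinge_line between -0.004 and 0.004 m and angle between the y axis of flap and the y axis of analyser, either way round below 0.08 rad and angle between flap's own z axis and vertical below 0.12 rad and x of flap in the frame of hinge_line below -0.04 m and contact force between the fingers and flap above 1 N and contact force between flap and analyser below 2 N and linear speed of flap below 0.02 m/s); the arm keeps its last pose, push and grip.
It fails at once if the flap is rammed against the analyser (over 25 N) (contact force between flap and analyser above 25 N).
It fails at once if something else on the bench is displaced by more than 30 mm (distance of any of other_flap, hinge_pin, screwdriver, reagent, jar, tube_rack, scanner, glove_carton from where it was at the start of the episode above 0.03 m).
It also fails if it takes over 45 s, if anything falls off the work surface, if the arm or the gripper's body presses on something with over 40 N, if the wrist force passes 120 N, or if a joint passes its speed limit or range.

## Working session

There is one attempt and no reset: what is moved stays moved. The work goes in short steps, Python scripts to look and compute and a tool call to move; the robot and the scene stay as the last step left them, time stands still between calls to the robot, and variables do not carry over. Pictures are saved under pics/ and viewed, at most 10 in all, crops included, and the job is handed in when it is done.

Besides the shell and the picture viewer there is one more tool, called as name(argument=value, ...) on one line, values as JSON. step_arm: Moves the arm, as the interface text tells. Its arguments: {"type":"object","properties":{"travel":{"type":"array"},"turn":{"type":"array"},"grip":{"type":"number"},"grip_force":{"type":"number"}},"required":["travel","turn"]}

```bash
mkdir -p pics; ls
python3 - <<'E'
from station import r
import cv2, numpy as np
s=r.read_state(); print({k:np.round(v,3).tolist() for k,v in s.items()}, r.grip_point_offset)
for n in("scene","top"):
    c=r.read_camera(n); cv2.imwrite(f"pics/{n}0.png",c["frame"][:,:,::-1]); np.savez(f"{n}0.npz",**c)
    print(n,np.round(c["mtx"],1).tolist(),np.round(-c["R"].T@c["t"],3),np.round(c["R"],2).tolist())
E
```

```text
pics
{'time_s': 0.0, 'qpos': [62.464, 33.033, 1.422, 82.386, -0.858, 64.686, -3.239], 'dq': [-0.09, -0.011, -0.013, 0.083, 0.035, 0.021, -0.044], 'tau': [-0.001, -76.576, 2.25, -28.598, 0.015, 0.013, 0.0], 'tcp_pos': [0.261, -0.622, 0.23], 'ee_rot': [[0.922, 0.386, -0.001], [0.386, -0.922, 0.001], [-0.0, -0.002, -1.0]], 'ft_force': [0.099, 0.985, -0.211], 'moment': [-0.013, -0.057, -0.017], 'grip_force': 0.0, 'width': 0.086} 0.0187
scene [[405.2, 0.0, 258.8], [0.0, 405.2, 189.2], [0.0, 0.0, 1.0]] [1.497 0.374 1.29 ] [[-0.36, 0.93, 0.01], [0.7, 0.27, -0.66], [-0.62, -0.23, -0.75]]
top [[455.0, 0.0, 259.3], [0.0, 455.0, 194.8], [0.0, 0.0, 1.0]] [0.352 0.007 1.529] [[0.02, -1.0, 0.02], [-0.99, -0.03, -0.1], [0.1, -0.02, -0.99]]
```

View pics/top0.png

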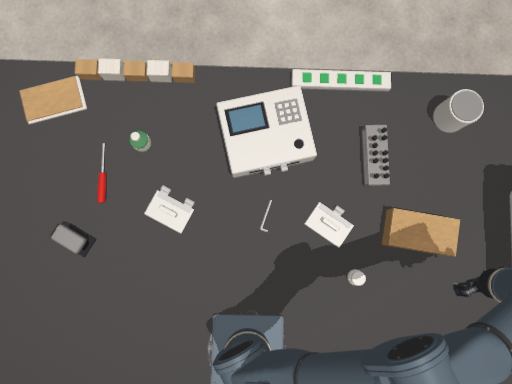

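View pics/scene0.png

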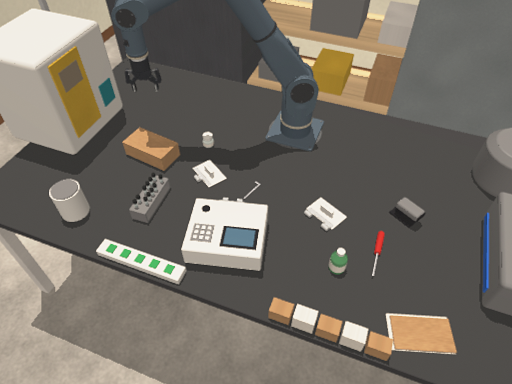

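The top view shows the single-knuckle flap at about (330,224) with its knuckle at (338,211). The two-knuckle flap is at (170,211). The analyser's fixed knuckles are at (267,170) and (284,167), and the pin at (266,215) lies in front of it. I'll measure these from the top view.

```bash
cat > h.py <<'E'
import numpy as np, cv2
def load(n): return dict(np.load(n))
def ray(c,uv,z):
    uv=np.atleast_2d(np.float64(uv)); d=np.c_[uv,np.ones(len(uv))]@np.linalg.inv(c["mtx"]).T@c["R"]
    o=-c["R"].T@c["t"]; return o+d*((z-o[2])/d[:,2])[:,None]
def cloud(c):
    v,u=np.mgrid[:c["depth"].shape[0],:c["depth"].shape[1]]; z=c["depth"]
    p=np.stack([u,v,np.ones_like(u)],-1)@np.linalg.inv(c["mtx"]).T*z[...,None]
    return (p-c["t"])@c["R"]
def rect(c,m,z):
    cs,_=cv2.findContours(m.astype(np.uint8),cv2.RETR_EXTERNAL,cv2.CHAIN_APPROX_NONE)
    k=max(cs,key=cv2.contourArea)[:,0]; P=ray(c,k,z)[:,:2]
    (x,y),wh,a=cv2.minAreaRect((P*1000).astype(np.float32)); return x,y,wh,a,P
E
python3 - <<'E'
from h import *
c=load("top0.npz"); P=cloud(c); f=c["frame"].astype(int); w=f.min(2)
for nm,(u0,v0,u1,v1),z,lo in(("flap",(300,195,360,252),.008,150),("an",(210,80,322,185),.1,150)):
    m=np.zeros(w.shape,bool); m[v0:v1,u0:u1]=(w[v0:v1,u0:u1]>lo)
    if nm=="an": m&=P[...,2]>.09
    else: m=cv2.morphologyEx(m.astype(np.uint8),cv2.MORPH_OPEN,np.ones((13,13)))>0
    x,y,wh,a,_=rect(c,m,z); print(nm,x,y,wh,a,m.sum(),np.median(P[m],0))
print(P[211,338],P[170,267],P[167,284],P[218,262])
print(w[196:250:3,300:360:3]);print((P[196:250:3,300:360:3,2]*1000).astype(int))
for n,b in(("top",(200,140,370,260)),):
    i=c["frame"][b[1]:b[3],b[0]:b[2],::-1]; cv2.imwrite("pics/crop0.png",cv2.resize(i,None,fx=4.6,fy=4.6,interpolation=cv2.INTER_CUBIC))
E
```

```text
flap 412.4504699707031 -276.4487609863281 (100.85868072509766, 90.939697265625) 0.6301632523536682 727 [ 0.40986261 -0.27506903  0.0089862 ]
an 703.3094482421875 -43.245697021484375 (262.4215393066406, 277.76312255859375) 14.237656593322754 5131 [ 0.69054392 -0.05890238  0.10034705]
[ 0.46234551 -0.28955591  0.01617289] [ 0.58177974 -0.04593879  0.09360707] [ 0.59347249 -0.10026916  0.09095195] [ 0.43290161 -0.03621291  0.00512574]
[[ 79  79  79  79  79  79  78  79  79  79  78  79  78  78  79  79  79  79
   79  79]
 [ 79  79  78  78  79  79  79  79  79  79  79  79  79  79  79  79  79  79
   79  80]
 [ 79  78  79  79  79  78 120  71  79  79  80  79  79  79  78  80  78  79
   78  79]
 [ 79  79  79  79  79  78 228 210 187  79  78  78  85  78  79  78  78  78
   79  79]
 [ 79  79  79  79  79 207 227 211 212 211  79  76 199 195  92  79  79  79
   79  79]
 [ 78  79  79  79 126 229 229 229 218 213 211 190 196 191 204  79  79  78
   79  79]
 [ 79  79  79  77 230 229 229 229 229 220 210 212 227 211  97  79  78  79
   78  78]
 [ 79  79  79 213 229 229 229 188 208 229 228 199 212 215 160  79  79
[... 1697 characters left out ...]
  10   8
    0   2]
 [ -2   8   2   5   8   7   1   5   8   4  29  38  32   7   8  12  14  10
    4  -4]
 [  1   0  -2   3   0   7  11  13   3   2   5   9  41   7   3   7   4   3
    3   5]
 [ -1  -1   2   2  -2  -3   2   7  12  12   7   7   7  10  12  11   3   2
   -4  -2]
 [  4   0   1   4   0  -1  -5   3  10   4   5   9  11  10   9  11  -3  -1
    4   1]
 [ -1   5  -2   0  -2  -1   3   3  -1   4   4   7  10   3   5  -5   0   4
   -5   2]
 [  0   2   3  -1  -1   1  -2  -2   9   0  -3  13   8   4  15   2   3  -5
    6   0]
 [  1   0   0  -5   0   3   0   0  -2   0   1   2  14   8   0  -6   0  -1
    0   0]
 [  6   0  -7  -3  -2  -3   0   3  -3   1   1  -1   0   0  -3  -1   5  -3
    0   1]]
```

View pics/crop0.png

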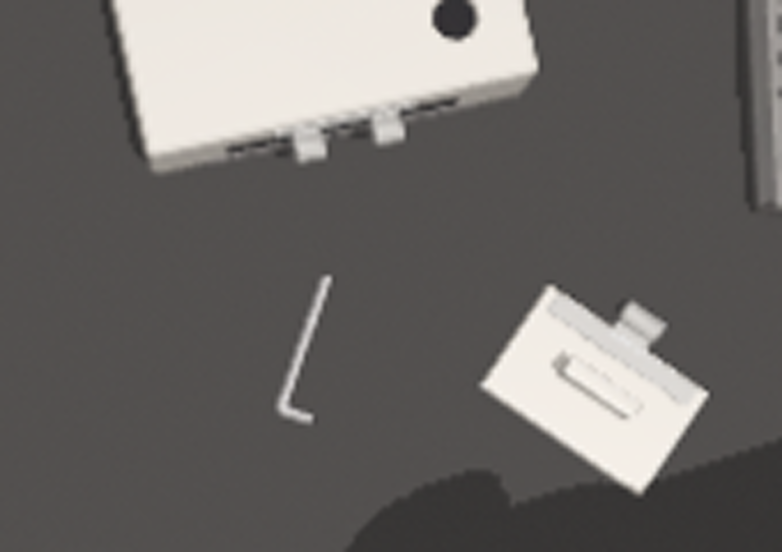

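The crop shows the plate corners at (482,383), (550,286), (708,395) and (641,494), and the knuckle at (640,323). The analyser's front top corners are at (153,158) and (537,68), its knuckle tops near (310,140) and (387,125), and the pin runs from (327,278) to (285,408). Next I'll compute coarse poses.

Run:
```python
from h import *
from station import r
c=load("top0.npz")
t=lambda p:(np.float64(p)+.5)/4.6-.5+[200,140]
C=ray(c,t([(482,383),(550,286),(708,395),(641,494)]),.008)[:,:2]
yv=(C[1]+C[0]-C[2]-C[3]); print("flap",C.mean(0).round(4),np.linalg.norm(C-np.roll(C,1,0),axis=1).round(4))
ax=C[1]+C[2]-C[0]-C[3]; print("yaw",np.degrees(np.arctan2(ax[1],ax[0])),np.degrees(np.arctan2(yv[1],yv[0]))-90)
F=ray(c,t([(153,158),(537,68)]),.1)[:,:2]; d=F[0]-F[1]; yw=np.arctan2(d[1],d[0])-np.pi/2
print("an front",F,np.linalg.norm(d),"yaw",np.degrees(yw))
x=np.array([np.cos(yw),np.sin(yw)]);H=F.mean(0)-.015*x;print("hinge",H,"flap centre goal",H-.06*x)
print("pin",ray(c,t([(327,278),(285,408),(312,420)]),.003)[:,:2])
K=ray(c,t([(310,140),(387,125)]),.093)[:,:2];print("kn",K,K.mean(0))
R=r.read_state()["ee_rot"];print(np.degrees(np.arctan2(R[1][1],R[0][1])))
w=r.read_camera("wrist");print((-w["R"].T@w["t"]).round(3),w["R"].round(2).tolist(),w["mtx"].round(0).tolist())
```

```text
flap [ 0.4177 -0.2612] [0.1401 0.0872 0.1394 0.0876]
yaw -33.873857464097206 -33.456817683770275
an front [[ 0.564992    0.0621799 ]
 [ 0.63570872 -0.20234735]] 0.2738165780524578 yaw 14.96702559227792
hinge [ 0.58585924 -0.07395767] flap centre goal [ 0.52789476 -0.08945346]
pin [[ 0.49428203 -0.06412006]
 [ 0.3984941  -0.03565209]
 [ 0.39028815 -0.0555059 ]]
kn [[ 0.58173654 -0.04596456]
 [ 0.59380807 -0.09926716]] [ 0.5877723  -0.07261586]
-67.26213757768717
[ 0.332 -0.593  0.373] [[0.39, -0.92, -0.0], [-0.88, -0.37, 0.3], [-0.28, -0.11, -0.95]] [[298.0, 0.0, 253.0], [0.0, 298.0, 187.0], [0.0, 0.0, 1.0]]
```

step_arm(travel=[[0.04,0.09,0],[0.08,0.18,0],[0.12,0.27,0],[0.157,0.361,0],[0.157,0.361,0],[0.157,0.361,0],[0.157,0.361,0],[0.157,0.361,0],[0.157,0.361,0],[0.157,0.361,0],[0.157,0.361,0],[0.157,0.361,0],[0.157,0.361,0],[0.157,0.361,0]], turn=[[0,0,5],[0,0,10],[0,0,18],[0,0,26],[0,0,33.6],[0,0,33.6],[0,0,33.6],[0,0,33.6],[0,0,33.6],[0,0,33.6],[0,0,33.6],[0,0,33.6],[0,0,33.6],[0,0,33.6]], grip=0.45)

```text
time_s: 1.55
tcp_pos: [0.4175, -0.2623, 0.2312]
ee_rot: [[0.556, 0.831, -0.0], [0.831, -0.556, 0.0], [-0.0, -0.0, -1.0]]
ft_force: [-0.1, -0.4, 0.2]
width: 0.0385
grip_force: 0.0
```

Run:
```python
from station import r
from h import *
c=r.read_camera("wrist"); np.savez("w1.npz",**c); s=r.read_state(); np.savez("s1.npz",p=s["tcp_pos"],R=s["ee_rot"])
print(s["tcp_pos"],np.round(s["ee_rot"],3).tolist(),s["width"],s["qpos"],s["ft_force"])
cv2.imwrite("pics/w1.png",cv2.resize(c["frame"][:,:,::-1],None,fx=1.5,fy=1.5))
```

```text
[ 0.41757466 -0.26207067  0.23119524] [[0.555, 0.832, -0.0], [0.832, -0.555, 0.0], [-0.0, -0.0, -1.0]] 0.03856827656940614 [ 35.61156303  17.82635006 -11.89115619 108.88316563   4.48874651
  53.74744291 -12.11015624] [0.19251068 0.57758741 0.97130747]
```

View pics/w1.png

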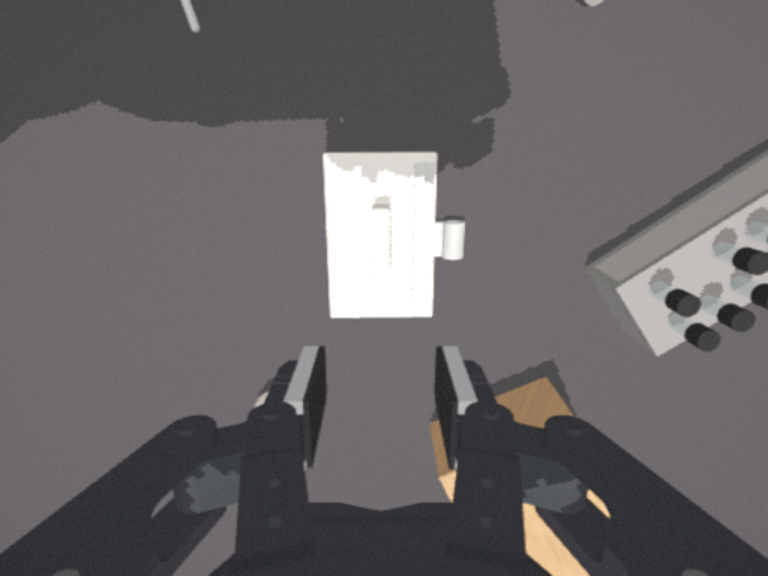

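The wrist view shows the plate with corners at (323,153), (437,152), (433,317) and (331,317), the knuckle at (453,239), and the gripper almost aligned. I'll measure it precisely.

Run:
```python
from h import *
c=load("w1.npz"); w=c["frame"].min(2); m=np.zeros_like(w); m[95:216,205:318]=(w[95:216,205:318]>150)
k=cv2.morphologyEx(m,cv2.MORPH_CLOSE,np.ones((9,9)));k=cv2.morphologyEx(k,cv2.MORPH_OPEN,np.ones((41,41)))
x,y,wh,a,P=rect(c,k,.008); print(x,y,wh,a)
D=cloud(c); 
t=lambda p:(np.float64(p)+.5)/1.5-.5
C=ray(c,t([(331,317),(323,153),(437,152),(433,317)]),.008)[:,:2]; print(C.mean(0),np.linalg.norm(C-np.roll(C,1,0),axis=1))
for q in ((435,153),(433,317)):print(ray(c,t(q),.008))
ax=C[2]+C[3]-C[0]-C[1];print(np.degrees(np.arctan2(ax[1],ax[0])))
kn=ray(c,t((453,239)),.018)[0];print("knuckle",kn)
print("z bar",D[...,2][150:170,250:258].mean(),"plate",np.median(D[...,2][k>0]),"bench",np.median(D[...,2][220:240,230:290]))
```

```text
417.0349426269531 -264.39111328125 (138.47669982910156, 91.83049011230469) 56.30583953857422
[ 0.41722546 -0.26433126] [0.08983578 0.13891344 0.08970569 0.13963026]
[[ 0.49095669 -0.2302815   0.008     ]]
[[ 0.416677   -0.34765522  0.008     ]]
-33.46586267553285
knuckle [ 0.46711747 -0.29464198  0.018     ]
z bar 0.036361554394113774 plate 0.008468577545819304 bench 0.00023221364121662336
```

step_arm(travel=[[-0.0005,-0.0023,-0.04],[-0.0005,-0.0023,-0.09],[-0.0005,-0.0023,-0.14],[-0.0005,-0.0023,-0.18],[-0.0005,-0.0023,-0.2],[-0.0005,-0.0023,-0.21],[-0.0005,-0.0023,-0.218],[-0.0005,-0.0023,-0.218],[-0.0005,-0.0023,-0.218],[-0.0005,-0.0023,-0.218]], turn=[[0,0,0],[0,0,0],[0,0,0],[0,0,0],[0,0,0],[0,0,0],[0,0,0],[0,0,0],[0,0,0],[0,0,0]])

```text
time_s: 2.6
tcp_pos: [0.418, -0.2643, 0.0143]
ee_rot: [[0.555, 0.832, 0.002], [0.832, -0.555, -0.001], [0.0, 0.002, -1.0]]
ft_force: [0.1, 0.5, -0.9]
width: 0.0384
grip_force: 0.0
```

step_arm(travel=[[0,0,0],[0,0,0],[0,0,0],[0,0,0],[0,0,0],[0,0,0],[0,0,0],[0,0,0],[0,0,0],[0,0,0],[0,0,0],[0,0,0]], turn=[[0,0,0],[0,0,0],[0,0,0],[0,0,0],[0,0,0],[0,0,0],[0,0,0],[0,0,0],[0,0,0],[0,0,0],[0,0,0],[0,0,0]], grip=0, grip_force=50)

```text
time_s: 3.8
tcp_pos: [0.4177, -0.2641, 0.014]
ee_rot: [[0.554, 0.832, 0.001], [0.832, -0.554, -0.001], [-0.0, 0.001, -1.0]]
ft_force: [-1.2, 1.5, 7.4]
width: 0.0129
grip_force: 49.5
```

step_arm(travel=[[0,0,0.02],[0,0,0.05],[0,0,0.08],[0,0,0.08],[0,0,0.08],[0.01,0.02,0.08],[0.02,0.05,0.08],[0.03,0.08,0.08],[0.042,0.11,0.08],[0.052,0.137,0.08],[0.06,0.157,0.077],[0.062,0.162,0.076],[0.062,0.162,0.076],[0.062,0.162,0.076],[0.062,0.162,0.076],[0.062,0.162,0.076]], turn=[[0,0,0],[0,0,0],[0,0,0],[0,0,0],[0,0,0],[0,0,5],[0,0,12],[0,0,20],[0,0,28],[0,0,35],[0,0,42],[0,0,46],[0,0,48.5],[0,0,48.5],[0,0,48.5],[0,0,48.5]])

```text
time_s: 5.4
tcp_pos: [0.479, -0.1018, 0.0888]
ee_rot: [[-0.255, 0.967, -0.001], [0.967, 0.255, 0.0], [0.0, -0.001, -1.0]]
ft_force: [0.1, -0.7, -2.4]
width: 0.0129
grip_force: 49.2
```

```bash
cat > snap.py <<'E'
import sys
from station import r
from h import *
k=sys.argv[1]
for n in ("wrist","top","scene"):
    c=r.read_camera(n); np.savez(f"{n}{k}.npz",**c)
    cv2.imwrite(f"pics/{n}{k}.png",cv2.resize(c["frame"][:,:,::-1],None,fx=1.5,fy=1.5,interpolation=cv2.INTER_CUBIC))
s=r.read_state(); print(s["tcp_pos"],np.round(s["ee_rot"],3).tolist(),s["width"],s["grip_force"],np.round(s["ft_force"],1),s["time_s"],np.round(s["qpos"]))
E
python3 snap.py 2
```

```text
[ 0.47927827 -0.10192823  0.08921874] [[-0.256, 0.967, -0.0], [0.967, 0.256, -0.0], [0.0, -0.0, -1.0]] 0.01323609689716691 49.194905161857605 [-0.6 -1.4 -2.5] 5.55 [ 23.  30. -23. 119.  20.  35.   1.]
```

View pics/wrist2.png

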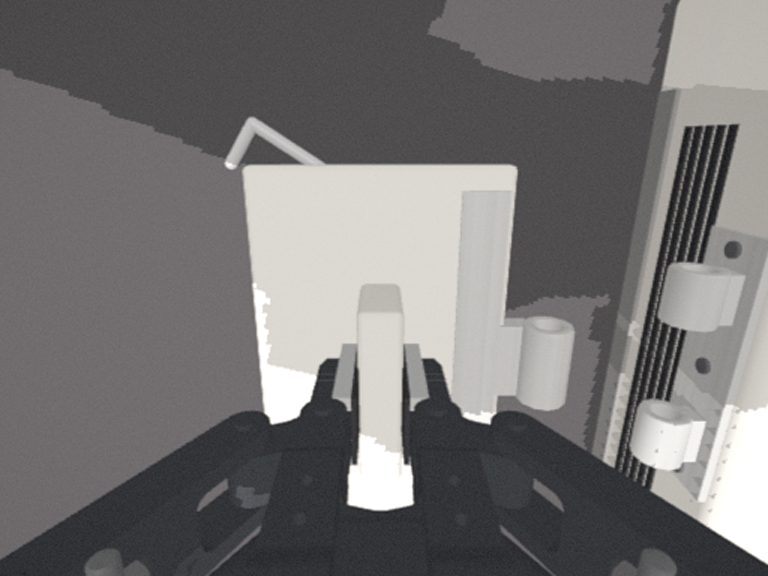

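The wrist view shows the flap held squarely. Its knuckle is at (546,363), and the fixed knuckles are at (700,297) and (665,434). I'll fit cylinders of known radius to the depth points of the three barrels and compare them directly.

```bash
cat > fit.py <<'E'
import sys
from h import *
from scipy.optimize import least_squares
def barrel(c,roi,yaw,L,tag):
    u0,v0,u1,v1=[int(a/1.5) for a in roi]; m=np.zeros(c["depth"].shape,np.uint8); m[v0:v1,u0:u1]=1
    P=cloud(c)[m>0]; P=P[(P[:,2]>.075)&(P[:,2]<.102)]
    a=np.radians(yaw); A=np.array([[np.cos(a),-np.sin(a),0],[np.sin(a),np.cos(a),0],[0,0,1]]); Q=P@A
    q0=np.median(Q,0)-[0,0,.006]
    def f(p): return np.hypot(Q[:,0]-p[0]-p[2]*(Q[:,1]-q0[1]),Q[:,2]-p[1])-.009
    s=least_squares(f,[q0[0],q0[2],0],loss="soft_l1",f_scale=.001)
    ok=np.abs(s.fun if 0 else f(s.x))<.002
    y=Q[ok,1]; lo,hi=np.percentile(y,[1,99])
    print(tag,"n",len(Q),ok.sum(),"x,z",s.x[:2].round(4),"slope deg",np.degrees(s.x[2]).round(1),"y",lo.round(4),hi.round(4),"mid",((lo+hi)/2).round(4),"len",(hi-lo).round(4))
    return s.x[0],(lo+hi)/2,s.x[1]
E
python3 - <<'E'
from fit import *
c=load("wrist2.npz"); Y=15
a=barrel(c,(515,315,576,412),Y,.03,"flap"); b=barrel(c,(655,258,728,334),Y,.02,"fix+y"); d=barrel(c,(628,396,692,470),Y,.02,"fix-y")
h=(np.array(b)+d)/2; print("needed (flap frame)",h-a,"axis yaw corr",np.degrees(-(b[0]-d[0])/(b[1]-d[1])))
# yaw by edges: plate +y edge and bar, analyser face strip
g=c["frame"].min(2)
t=lambda p:(np.float64(p)+.5)/1.5-.5
E=ray(c,t([(246,167),(514,167),(260,417)]),.084);e=E[1]-E[0];print("plate far edge yaw",np.degrees(np.arctan2(e[1],e[0])),np.linalg.norm(e)); print(E)
P=cloud(c); print("plate z",[np.median(P[v-4:v+4,u-4:u+4,2]).round(4) for u,v in((175,120),(290,120),(185,180),(330,118))])
i=c["frame"][150:330,320:512,::-1]; cv2.imwrite("pics/crop2.png",cv2.resize(i,None,fx=3,fy=3,interpolation=cv2.INTER_CUBIC))
E
```

```text
flap n 2201 1978 x,z [0.4964 0.0836] slope deg -1.6 y -0.2376 -0.2082 mid -0.2229 len 0.0294
fix+y n 1938 1675 x,z [0.5455 0.0851] slope deg -0.8 y -0.2067 -0.1871 mid -0.1969 len 0.0197
fix-y n 1695 1340 x,z [0.5445 0.0851] slope deg -1.2 y -0.2663 -0.2428 mid -0.2545 len 0.0235
needed (flap frame) [ 0.04858955 -0.00285418  0.00144136] axis yaw corr -0.9999279849673931
plate far edge yaw 14.820662217522964 0.0859104588582477
[[ 0.42016735 -0.04638005  0.084     ]
 [ 0.50321967 -0.02440464  0.084     ]
 [ 0.44102502 -0.13698326  0.084     ]]
plate z [np.float64(0.0832), np.float64(0.0832), np.float64(0.0832), np.float64(0.0829)]
```

View pics/crop2.png

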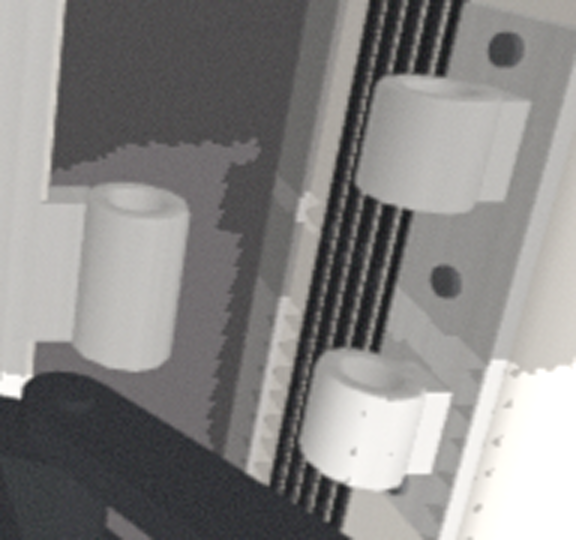

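The crop shows all three barrels and bores clearly, and the depth fits agree: about 48.6 mm forward, -1.9 mm sideways and 1.4 mm up. I'll go to just short of entering the gap and measure again.

step_arm(travel=[[0.005,0.001,0.0015],[0.011,0.002,0.0015],[0.017,0.003,0.0015],[0.023,0.0045,0.0015],[0.0275,0.0054,0.0015],[0.0275,0.0054,0.0015],[0.0275,0.0054,0.0015],[0.0275,0.0054,0.0015],[0.0275,0.0054,0.0015]], turn=[[0,0,0],[0,0,0],[0,0,0],[0,0,0],[0,0,0],[0,0,0],[0,0,0],[0,0,0],[0,0,0]])

```text
time_s: 6.45
tcp_pos: [0.5066, -0.0966, 0.0908]
ee_rot: [[-0.256, 0.967, -0.0], [0.967, 0.256, -0.0], [-0.0, -0.0, -1.0]]
ft_force: [0.2, -0.2, -2.0]
width: 0.0128
grip_force: 49.2
```

```bash
python3 snap.py 3
python3 - <<'E'
from fit import *
c=load("wrist3.npz"); Y=15
# shift of fixed ROI from world projection of the fixed knuckle centres
a=np.radians(Y); A=np.array([[np.cos(a),-np.sin(a),0],[np.sin(a),np.cos(a),0],[0,0,1]])
def roi(q,w,h):
    p=c["R"]@(A@np.array(q))+c["t"]; p=c["mtx"]@p; u,v=p[:2]/p[2]*1.5; print(round(u),round(v)); return (u-w,v-h,u+w,v+h)
a=barrel(c,(515,315,576,412),Y,.03,"flap")
b=barrel(c,roi((.545,-.1968,.085),38,40),Y,.02,"fix+y"); d=barrel(c,roi((.545,-.2528,.085),33,37),Y,.02,"fix-y")
print((np.array(b)+d)/2-a)
E
```

```text
[ 0.50675298 -0.09652947  0.09082815] [[-0.256, 0.967, -0.0], [0.967, 0.256, -0.0], [-0.0, -0.0, -1.0]] 0.012726714102595927 49.19195473194122 [-0.3 -0.5 -1.9] 6.6 [ 21.  31. -23. 115.  20.  37.   0.]
flap n 2278 2011 x,z [0.5244 0.0856] slope deg -3.7 y -0.2437 -0.2102 mid -0.2269 len 0.0335
610 287
fix+y n 1911 1642 x,z [0.5457 0.0851] slope deg -0.7 y -0.2068 -0.187 mid -0.1969 len 0.0198
588 424
fix-y n 1596 1121 x,z [0.5436 0.0852] slope deg -11.5 y -0.2673 -0.2426 mid -0.255 len 0.0247
[ 0.02026474  0.00100552 -0.00044763]
```

The sideways and height offsets are now about zero, with about 20.6 mm left to go forward. I'll ease it in.

step_arm(travel=[[0.002,0.0005,0],[0.004,0.001,0],[0.006,0.0016,0],[0.008,0.0021,0],[0.01,0.0027,0],[0.012,0.0032,0],[0.014,0.0037,0],[0.016,0.0043,0],[0.018,0.0048,0],[0.0199,0.0053,0],[0.0199,0.0053,0],[0.0199,0.0053,0],[0.0199,0.0053,0],[0.0199,0.0053,0]], turn=[[0,0,0],[0,0,0],[0,0,0],[0,0,0],[0,0,0],[0,0,0],[0,0,0],[0,0,0],[0,0,0],[0,0,0],[0,0,0],[0,0,0],[0,0,0],[0,0,0]])

```text
time_s: 8.0
tcp_pos: [0.5267, -0.0912, 0.0908]
ee_rot: [[-0.256, 0.967, -0.0], [0.967, 0.256, -0.0], [-0.0, -0.0, -1.0]]
ft_force: [0.5, -0.9, -2.5]
width: 0.013
grip_force: 49.2
```

```bash
python3 snap.py 4
python3 - <<'E'
from fit import *
c=load("wrist4.npz"); Y=15
a=np.radians(Y); A=np.array([[np.cos(a),-np.sin(a),0],[np.sin(a),np.cos(a),0],[0,0,1]])
P=cloud(c); Q=P@A
# select by 3D box in hinge frame, avoiding tongue/lugs
for tag,lo,hi in(("flap",-.0115,.0115),("fix+y",.0195,.0365),("fix-y",-.0365,-.0195)):
    y=Q[...,1]+.2248; x=Q[...,0]-.545; z=Q[...,2]
    m=(y>lo)&(y<hi)&(abs(x)<.011)&(z>.086)&(z<.1); q=Q[m]
    f=lambda p:np.hypot(q[:,0]-p[0],q[:,2]-p[1])-.009
    s=least_squares(f,[.545,.085],loss="soft_l1",f_scale=.001); print(tag,m.sum(),s.x.round(4),np.median(abs(f(s.x))).round(5))
# gaps in y along barrel tops
y=Q[...,1]+.2248; m=(abs(Q[...,0]-.545)<.004)&(Q[...,2]>.090)&(Q[...,2]<.098)
print(np.histogram(y[m]*1000,bins=np.arange(-42,43,1)))
cv2.imwrite("pics/crop4.png",cv2.resize(c["frame"][150:330,290:480,::-1],None,fx=3,fy=3,interpolation=cv2.INTER_CUBIC))
E
```

```text
[ 0.52674458 -0.09117735  0.0908204 ] [[-0.256, 0.967, 0.0], [0.967, 0.256, -0.0], [-0.0, -0.0, -1.0]] 0.012754942702025098 49.1921067237854 [ 0.7  0.5 -2.1] 8.15 [ 20.  32. -23. 113.  19.  39.  -0.]
flap 1358 [0.5453 0.0856] 0.00034
fix+y 1321 [0.5457 0.0852] 0.00044
fix-y 213 [0.5469 0.0844] 0.00081
(array([ 0,  0,  0,  0,  0,  0,  0,  0,  0,  0,  0,  0,  0,  0,  0,  0,  0,
        0,  3,  9, 10, 13, 23, 53,  5,  1,  7, 22, 21, 23, 25, 21, 27, 23,
       24, 26, 26, 30, 23, 22, 26, 29, 28, 28, 27, 23, 24, 28, 27, 23, 30,
       30, 26, 33, 24, 34, 46,  1,  0,  5, 24, 34, 22, 33, 30, 29, 32, 32,
       29, 32, 27, 36, 27, 34, 28, 35, 30, 35, 35, 40,  0,  0,  0,  0]), array([-42, -41, -40, -39, -38, -37, -36, -35, -34, -33, -32, -31, -30,
       -29, -28, -27, -26, -25, -24, -23, -22, -21, -20, -19, -18, -17,
       -16, -15, -14, -13, -12, -11, -10,  -9,  -8,  -7,  -6,  -5,  -4,
        -3,  -2,  -1,   0,   1,   2,   3,   4,   5,   6,   7,   8,   9,
        10,  11,  12,  13,  14,  15,  16,  17,  18,  19,  20,  21,  22,
        23,  24,  25,  26,  27,  28,  29,  30,  31,  32,  33,  34,  35,
        36,  37,  38,  39,  40,  41,  42]))
```

View pics/crop4.png

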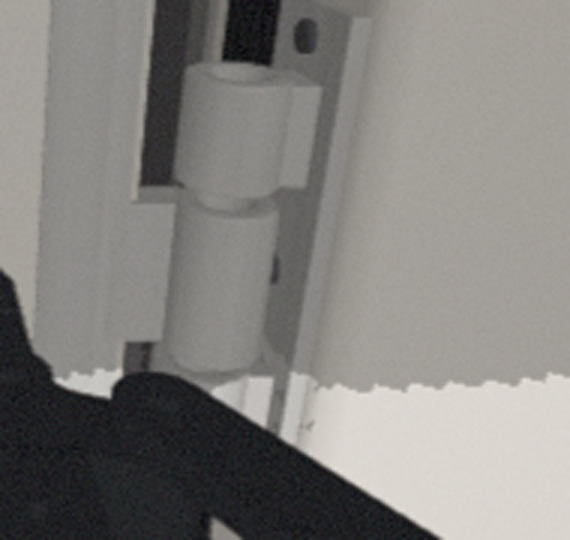

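The crop shows the flap's knuckle between the fixed ones with a gap at each end. The residuals are about 0.4 mm in x and z and about 0.3 mm in y, and there is no contact load, so I'm handing it in.

```bash
python3 -c "
from station import r
print(r.close_job())"
```

```text
the job is handed in; nothing more can be done
None
```

The job is handed in with the gripper holding the single-knuckle flap level in the gap; by my last camera fit its bore was within about 0.5 mm of the fixed hinge axis and mid-gap, with no sign of contact with the analyser (the hand-in returned no verdict).

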